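Dock the parallel block up the ramp behind its lip

TASK

Set the black parallel block on the bench at the foot of the small plywood ramp, lengthwise, and push it up the slope under the steel bridge until its rear edge drops behind the lip. Then press it gently but firmly home against the rubber-faced end stop, without ramming the stop, and leave it lying there behind the lip. Leave the other things on the bench as they stand.

Things in the scene. Friction and masses are not known exactly. Their poses are not given: they have to be found in the camera images.
- block: Black steel parallel block, a box 48x105x42 mm (x width, y length, z height), 0.7 to 1.0 kg. Origin: centre of its underside. Lies flat on the bench at the right front; a 180 mm tall cabinet stands behind, between it and the ramp: carry it clear. Grasp from above across the 48 mm width. Either end may go first. On the slope its upper rear edge overhangs the lower one by 10 mm, toward the foot.
- dock: Fixed plywood ramp at the left with aluminium side rails. Origin: on the bench, middle of the ramp's foot edge, where the slope starts from zero height; x uphill, y left, z up. It climbs at 14 degrees (0.244 rad). Rails 54 mm apart, 24 mm above the ramp, start 35 mm up the slope; flared guides below widen to about 64 mm at the foot. The block stays where it is left on the slope.
- lip (a point): Middle of the lip's top edge, 95 mm up the slope from the foot, 23 mm above the bench: here the floor steps down 8 mm (square to the slope) to the nest, which goes on at the same 14 degrees. The block's rear edge must pass this point to drop. Friction on the pusher can hold the rear up: ease off a few mm to let it drop before pressing on. Axes as the dock.
- bridge (a point): Middle of the underside of the steel bar bridging the nest, 66 mm up the slope from the lip, 53.5 mm above the nest floor (square to it). The bar is 28 mm long up the slope, 6 mm thick, 76 mm wide. The block cannot be put in from above but passes beneath. Axes as the dock.
- nest (a point): Point at the foot of the lip, on the nest floor, on the ramp's middle line (dock frame: x 94.1 mm, z 15.2 mm). Its x axis runs up the slope, y to the left, z square to the floor. Rear edge dropped and touching the lip: block origin at x = 52.5 mm, z = 0. Sliding the block takes about 4 to 11 N (more if the pusher drags on it); seating it takes 3 N or more on the pad beyond that, for a moment.
- end_stop: Fixed steel stop, 18 mm thick, at the nest's upper end, with a rubber pad on an adjusting screw looking down the slope. Origin: 121 mm up the slope from the lip, on the nest floor; axes as the dock. The pad's face stands 0 to 10 mm before it, set anew each time and not measured: the block has 6 to 16 mm of play after dropping. Find the pad by feel. More than 15 N on it is ramming.
- wood_block: Bystander, loose: upright walnut block 24x48x45 mm. Origin: centre of its underside. Leave it alone.
- gauge_block_2: Bystander, loose: small ground-steel block 25x50x25 mm. Origin: centre of its underside. Leave it alone.
- tape_measure: Bystander, loose: tape measure 32x77x58 mm. Origin: centre of its underside. Leave it alone.
- cap_screw_3: Bystander, loose: socket-head screw standing on its head, 13 mm wide, 43 mm tall. Origin: centre of its underside. Leave it alone.
- oil_can: Bystander, loose: small oil can with a long thin spout, 64x83x146 mm. Origin: centre of its underside. Leave it alone.

How it is judged (in metres and radians):
On the way, in this order (a step that is already met when the one before it is completed fails the run):
1. the block lies flat on the bench at the foot of the ramp, lengthwise and in line with it (x of block in the frame of dock between -0.13 and -0.045 m and y of block in the frame of dock between -0.02 and 0.02 m and angle between the y axis of block and the x axis of dock, either way round below 0.25 rad and height (world z) of block below 0.006 m and angle between block's own z axis and vertical below 0.08 rad), for 0.1 s.
2. the block's rear edge has dropped behind the lip, so that it lies flat on the nest floor (z of block in the frame of nest between -0.003 and 0.002 m and x of block in the frame of nest above 0.0505 m and angle between the z axis of block and the z axis of nest, either way round below 0.05 rad), for 0.05 s.
3. the block is pressed against the end stop's pad with at least 3 N (contact force between block and end_stop above 3 N), for 0.2 s.
At the end, for the whole second after the job is handed in: The block lies flat on the nest floor behind the lip (underside within 2 mm of the floor, within 0.05 rad of parallel to it), still at least 3 mm up the slope from the lip (not dragged back to it), released and at rest (all of step 2 and x of block in the frame of nest above 0.0555 m and linear speed of block below 0.01 m/s); the robot touches nothing.
It fails at once if the end stop is rammed: more than 15 N between block and stop (contact force between block and end_stop above 15 N).
It fails at once if the block is tipped over (more than 0.7 rad) (angle between block's own z axis and vertical above 0.7 rad).
It fails at once if a bystander (wood block, gauge block, tape measure, cap screw or oil can) is shifted by more than 2 cm (distance of any of wood_block, gauge_block_2, tape_measure, cap_screw_3, oil_can from where it was at the start of the episode above 0.02 m).
It also fails if it takes over 72 s, if anything falls off the work surface, if the arm or the gripper's body presses on something with over 40 N, if the wrist force passes 120 N, or if a joint passes its speed limit or range.

ROBOT

A 7-joint arm with a two-finger parallel gripper is mounted at the origin on the work surface; the furniture and walls round the work are solid. World frame = base frame: x ahead of the robot, y to its left, z up, the work surface at z = 0. Lengths are in m, angles in degrees, forces in N, time in s.
With the tool pointing down it reaches from about 0.425 to 0.875 m from the base axis. Payload 4.7 kg.
Tool frame: the origin (TCP) lies at the very end of the fingers, on their centre line; the grasp point (between the pads) lies 19 mm behind it; z points along the fingers, y is the line along which they close (so a half turn about z gives the same grasp; the last joint's range is limited). The gripper opens to 87 mm and grips with 3 to 60 N. Pads are 19 mm wide; open, the fingers measure 117 mm over their backs; the gripper's body (75 mm by 190 mm) begins 51 mm behind the grasp point.
Start: joints at [72.198, 18.392, -4.016, 83.108, 1.295, 78.541, -3.26], TCP at [0.207, -0.616, 0.223] pointing down, gripper open.
Joint ranges: [-163.93, 163.93], [-17.29, 119.83], [-79.2, 71.16], [3.27, 140.29], [-89.18, 269.18], [5.43, 117.66], [-154.24, 154.24]. Speed limits (degrees/s): [147.25, 147.25, 180, 180, 180, 180, 180].

INTERFACE

Orientations are given as [roll, pitch, yaw] about the fixed x, y, z axes, in that order (R = Rz(yaw) Ry(pitch) Rx(roll)).
In Python, from cell import get_obs, eyes, env gives the robot as it stands.
- The arm moves only by the tool servo_tool, never from a script. Its argument "series" is a list that holds one entry, the list of rows, each a list of 7 numbers: the shift along the tool's x, y, z in units of 300 mm (1.0 is 300 mm), then the turn, a rotation vector about the tool's x, y, z in units of pi rad (1.0 is pi rad), then the opening, from 0 (shut) to 1 (fully open). In form: [[[tx, ty, tz, wx, wy, wz, gripper], ...]]. A call has 1 to 12 rows; each row is the pose to reach, as a shift and turn from the pose commanded when the call began, along the tool's axes at that moment, turning the shorter way round; what a row does not reach only later rows make up. A row lasts 1/12 s, in which the tool goes at most 41.7 mm and 7.16 degrees, less where a joint would pass 70% of its speed; a pose out of reach is approached as far as the arm can. A call with a number of a shift or a turn outside -1 to 1 is refused whole. A call with a gripper value outside its range is refused whole. The fingers move at their own pace and stop on an object; "grip_force" is the grip in N (left out, the last holds). Time passes only in rows, so rows that repeat a pose let the fingers close. It gives the time, the measured TCP pose, the force, the opening and the grip force at its end, in the units of the state.
- get_obs(): the state, without advancing time (a new reading comes with each control period).
- eyes.read_camera(name): name is "scene" or "top" or "wrist"; returns a dict with "frame" (420x560x3 uint8, red, green, blue), "depth" (420x560 float32, m along the optical axis (not along the pixel's ray), 0 where there is no reading), "fx", "fy", "cx", "cy" (pixels), "origin" and "rotation" of the camera in the world; the wrist camera has in their place "mount" (4x4, takes a point from camera to tool coordinates, whose origin is the TCP and whose axes are the flange's). Camera axes: x right, y down, z forward; pixel columns grow to the right and rows downward; lengths in m; the calibration is good to about 2 mm. A picture is of the moment at which its call begins: read the wrist's pose just before it.
- env.sign_off(): hands the job in; it is judged then, once.
The state is a dict: "time_s": time; "qpos": joint angles; "joint_velocities": joint speeds; "effort": joint torques, N m; "tool_pos": TCP position; "tool_rot": TCP orientation; "force": force on the tool from outside, world axes, zero at the start; "wrist_torque": the same for the moment, N m; "grip_width": finger opening in m; "grasp_force": force on a finger pad.
Only numpy, scipy, OpenCV 4.12 (cv2) and the standard library are available. Lean on these libraries where they do the work, as an engineer would, in place of code of your own. Each camera call takes 0.05 s, during which the arm holds its last target. There are 200 camera calls.

## Working session

There is one attempt and no reset: what is moved stays moved. The work goes in short steps, Python scripts to look and compute and a tool call to move; the robot and the scene stay as the last step left them, time stands still between calls to the robot, and variables do not carry over. Pictures are saved under pics/ and viewed, at most 10 in all, crops included, and the job is handed in when it is done.

Besides the shell and the picture viewer there is one more tool, called after "Emit:" by a JSON object that holds its "api" and its "payload". servo_tool: Moves the arm, as the interface text tells. Shifts and turns lie within -1 to 1; 1 stands for 300 mm of shift or pi rad of turn. Its arguments: {"type":"object","properties":{"series":{"type":"array"},"grip_force":{"type":"number"}},"required":["series"]}

```bash
ls; mkdir -p pics; python3 - <<'E'
from cell import get_obs, eyes, env
import cv2, numpy as np, pickle
o=get_obs()
print({k:np.round(v,3).tolist() for k,v in o.items()})
d={}
for n in ("scene","top"):
    r=eyes.read_camera(n); d[n]=r
    cv2.imwrite(f"pics/{n}0.png",r["frame"][:,:,::-1])
    print(n,r["fx"],r["fy"],r["cx"],r["cy"],np.round(r["origin"],3),np.round(r["rotation"],3).tolist())
pickle.dump(d,open("d0.pkl","wb"))
E
```

```text
pics
{'time_s': 0.0, 'qpos': [72.199, 18.44, -4.016, 83.176, 1.296, 78.542, -3.26], 'joint_velocities': [-0.07, 0.102, -0.091, 0.033, 0.03, 0.153, 0.065], 'effort': [0.0, -49.129, -0.404, -31.253, -0.064, 0.044, 0.0], 'tool_pos': [0.207, -0.615, 0.221], 'tool_rot': [-179.887, 0.007, 18.611], 'force': [-0.607, 0.725, 0.148], 'wrist_torque': [0.005, 0.061, -0.004], 'grasp_force': 0.0, 'grip_width': 0.087}
scene 449.4142296890747 449.4142296890747 278.4702697146109 206.88881304872018 [ 0.152 -0.501  0.868] [-140.178, -0.244, -33.957]
top 455.55999813130325 455.55999813130325 277.4409793719455 208.6757270258456 [0.408 0.036 1.202] [-173.393, 1.006, -89.767]
```

View pics/top0.png

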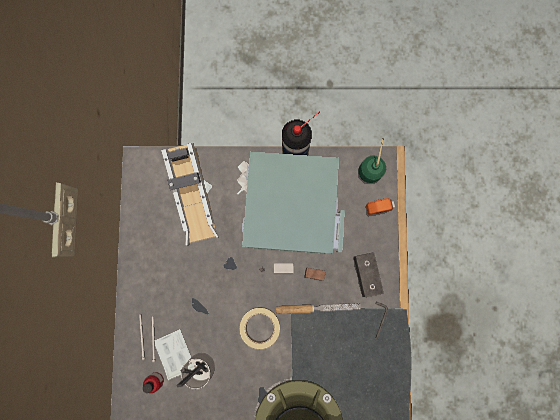

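View pics/scene0.png

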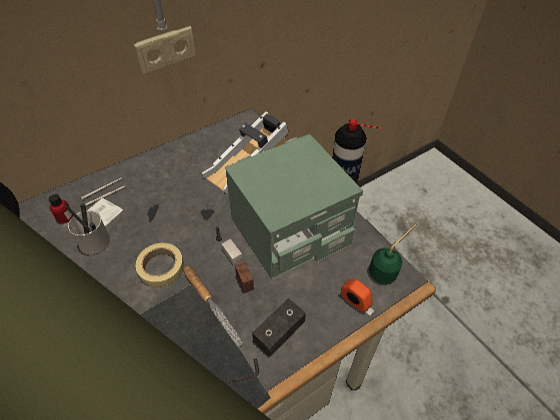

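The top view shows the ramp at (190,195) with its foot at about (200,240). The black block is at (368,275), with the cabinet between them. I'll take enlarged crops for accurate points.

```bash
cat > h.py <<'E'
import numpy as np, pickle, cv2
from scipy.spatial.transform import Rotation as R
def rot(r): return R.from_euler('xyz',r,degrees=True).as_matrix()
def ray(c,u,v): return rot(c["rotation"])@np.array([(u-c["cx"])/c["fx"],(v-c["cy"])/c["fy"],1.0])
def at_z(c,u,v,z):
    d=ray(c,u,v); o=np.array(c["origin"]); return o+d*(z-o[2])/d[2]
def at_d(c,u,v): return np.array(c["origin"])+ray(c,u,v)*c["depth"][int(round(v)),int(round(u))]
def cloud(c):
    v,u=np.mgrid[0:420,0:560]; P=np.stack([(u-c["cx"])/c["fx"],(v-c["cy"])/c["fy"],np.ones(u.shape)],-1)*c["depth"][...,None]
    return P@rot(c["rotation"]).T+np.array(c["origin"])
E
python3 - <<'E'
from h import *
d=pickle.load(open("d0.pkl","rb")); t=d["top"]
f=t["frame"][:,:,::-1]
a=cv2.resize(f[140:250,150:230],None,fx=5,fy=5,interpolation=cv2.INTER_CUBIC)
b=cv2.resize(f[245:305,345:395],None,fx=5,fy=5,interpolation=cv2.INTER_CUBIC)
im=np.zeros((550,650,3),np.uint8); im[:,:400]=a; im[:300,400:650]=b
cv2.imwrite("pics/crop.png",im)
P=cloud(t)
for n,(u,v) in dict(bench=(230,320),cab=(290,200),blk=(369,275),cabL=(245,248),cabR=(336,252),drawer=(340,230),rampmid=(198,222),bridge=(184,183),wood=(315,273),tape=(380,207),oil=(372,170),spout=(380,145)).items(): print(n,np.round(P[v,u],3))
# block mask: height 30-50mm, region
m=(P[...,2]>.034)&(P[...,2]<.05); m[:, :345]=0; m[:,400:]=0; m[:245]=0; m[305:]=0
q=P[m][:,:2].astype(np.float32); print(len(q),cv2.minAreaRect(q), np.median(P[m][:,2]))
E
```

```text
bench [ 0.256  0.179 -0.001]
cab [0.545 0.026 0.187]
blk [ 0.375 -0.175  0.039]
cabL [ 0.442  0.143 -0.002]
cabR [ 0.433 -0.096  0.003]
drawer [ 0.481 -0.092  0.134]
rampmid [0.51  0.266 0.008]
bridge [0.601 0.289 0.086]
wood [ 0.379 -0.038  0.049]
tape [ 0.545 -0.202  0.056]
oil [ 0.638 -0.183  0.064]
spout [ 0.911 -0.373 -0.736]
816 ((0.3761177957057953, -0.1746913343667984), (0.10504913330078125, 0.04868825525045395), 12.247580528259277) 0.041717738088394185
```

View pics/crop.png

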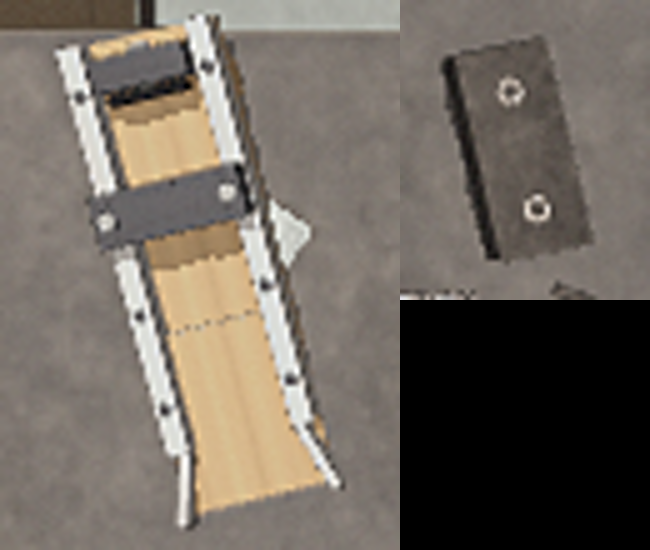

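```bash
python3 - <<'E'
from h import *
d=pickle.load(open("d0.pkl","rb")); t=d["top"]; P=cloud(t)
px=lambda X,Y:((X+.5)/5-.5+150,(Y+.5)/5-.5+140)
fl=at_z(t,*px(197,517),0); fr=at_z(t,*px(330,483),0)
ll=at_z(t,*px(172,331),.023); lr=at_z(t,*px(253,313),.023)
print("foot",fl.round(4),fr.round(4),"w",np.linalg.norm(fl-fr)); print("lip",ll.round(4),lr.round(4),np.linalg.norm(ll-lr))
F=(fl+fr)/2;L=(ll+lr)/2
v=L-F; print("F",F.round(4),"L",L.round(4),np.linalg.norm(v[:2]),"heading",np.degrees(np.arctan2(v[1],v[0])), "perp", np.degrees(np.arctan2(*(-(fl-fr)[:2]*[1,-1])[::1])))
# rails: outer/inner edge lines of rail tops, left & right, fit with depth
m=(P[...,2]>.005)&(P[...,2]<.12); m[:, :155]=0; m[:,228:]=0; m[:140]=0;m[250:]=0
Q=P[m]; f=t["frame"][m].astype(int)
al=(f.min(1)>150)&(f.max(1)-f.min(1)<25)   # aluminium
A=Q[al]; print(len(A))
h=np.arctan2(v[1],v[0])
for it in range(2):
    e=np.array([np.cos(h),np.sin(h)]);n=np.array([-e[1],e[0]])
    s=(A[:,:2]-F[:2])@e; y=(A[:,:2]-F[:2])@n
    k=(s>.05)&(s<.21)
    aa=[]
    for sg in(1,-1):
        kk=k&(y*sg>.02)&(y*sg<.05); c=np.polyfit(s[kk],y[kk],1); aa.append(c); zc=np.polyfit(s[kk],A[kk][:,2],1); print(sg,kk.sum(),c,"z",zc)
    print("heading corr",np.degrees(np.mean([a[0] for a in aa])),"offset",np.mean([a[1] for a in aa]))
    h+=np.mean([a[0] for a in aa])
print("h",np.degrees(h))
# wood floor plane
fl_=(f[:,0]-f[:,2]>50); B=Q[fl_]; s=(B[:,:2]-F[:2])@e; y=(B[:,:2]-F[:2])@n
for a in np.arange(.0,.16,.02):
    k=(s>a)&(s<a+.02)&(abs(y)<.02); 
    if k.sum()>5: print(round(a+.01,3),k.sum(),np.median(B[k][:,2]-np.tan(.2443)*s[k]).round(4))
C=P[(P[...,2]>.17)&(P[...,2]<.2)]; print("cab",cv2.minAreaRect(C[:,:2].astype(np.float32)),cv2.boxPoints(cv2.minAreaRect(C[:,:2].astype(np.float32))))
E
```

```text
foot [0.455  0.2906 0.    ] [0.4732 0.2205 0.    ] w 0.07241153185942845
lip [0.5512 0.3015 0.023 ] [0.5607 0.2592 0.023 ] 0.04336285231468494
F [0.4641 0.2556 0.    ] L [0.556  0.2803 0.023 ] 0.09513516810721137 heading 15.061111741116662 perp 14.537193577880371
669
1 228 [-0.01814491  0.03245089] z [0.2667476  0.02344262]
-1 229 [-0.01534297 -0.03391873] z [0.25967237 0.02442709]
heading corr -0.9593570730733664 offset -0.0007339205563946724
1 227 [-0.0017601   0.03250031] z [0.2666802  0.02359235]
-1 229 [ 0.00023711 -0.03377217] z [0.26017715 0.02424426]
heading corr -0.0436304535370862 offset -0.0006359292698372779
h 14.05812421450621
0.01 20 0.0026
0.03 90 -0.0002
0.05 124 -0.0002
0.07 115 -0.0004
0.09 109 -0.0009
0.11 119 -0.0086
0.13 121 -0.0086
0.15 26 -0.0084
cab ((0.5482705235481262, 0.21008843183517456), (0.5872805714607239, 0.9671227931976318), 89.90052795410156) [[ 0.06420005 -0.08271189]
 [ 1.0313215  -0.08439092]
 [ 1.032341    0.50288874]
 [ 0.06521952  0.5045678 ]]
```

```bash
cat >> h.py <<'E'
import json
def rel(p0,r0,targets):
    """targets: (pos, rpy); print tool-frame shift/turn in units from commanded pose p0,r0"""
    R0=rot(r0)
    for p,r in targets:
        t=R0.T@(np.array(p)-np.array(p0))/.3; w=R.from_matrix(R0.T@rot(r)).as_rotvec()/np.pi
        print("mm",np.round(np.linalg.norm(t)*300,1),"units",np.round(t,4).tolist(),np.round(w,4).tolist())
E
python3 - <<'E'
from h import *
d=pickle.load(open("d0.pkl","rb")); t=d["top"]
for u,v in [(248,153),(338,157),(242,246),(336,252)]: print("cab",at_z(t,u,v,.185).round(3))
for u,v in [(344,210),(345,248),(333,252)]: print("drw",at_d(t,u,v).round(3),at_z(t,u,v,.134).round(3))
o=np.array
p0=[.207,-.616,.223];r0=[180,0,18.6]
rel(p0,r0,[((.3,-.394,.223),(180,0,15)),((.391,-.1715,.223),(180,0,12.25))])
rel([.3,-.394,.223],[180,0,15],[((.391,-.1715,.223),(180,0,12.25))])
rel([.391,-.1715,.223],[180,0,12.25],[((.391,-.1715,.014),(180,0,12.25))])
E
```

```text
cab [0.653 0.122 0.185]
cab [ 0.644 -0.083  0.185]
cab [0.441 0.133 0.185]
cab [ 0.429 -0.076  0.185]
drw [ 0.529 -0.102  0.128] [ 0.528 -0.102  0.134]
drw [ 0.443 -0.12   0.002] [ 0.439 -0.103  0.134]
drw [ 0.433 -0.089  0.   ] [ 0.43  -0.075  0.134]
mm 240.7 units [0.5298, -0.6025, -0.0] [-0.0, -0.0, 0.02]
mm 481.1 units [1.0539, -1.2086, -0.0] [0.0, -0.0, 0.0353]
mm 240.4 units [0.485, -0.6379, -0.0] [0.0, -0.0, 0.0153]
mm 209.0 units [0.0, -0.0, 0.6967] [0.0, 0.0, 0.0]
```

Emit:
{"api": "servo_tool", "payload": {"series": [[[0.1,-0.12,0,0,0,0.01,1],[0.2,-0.23,0,0,0,0.015,1],[0.3,-0.35,0,0,0,0.02,1],[0.4,-0.47,0,0,0,0.02,1],[0.53,-0.6025,0,0,0,0.02,1],[0.65,-0.735,0,0,0,0.025,1],[0.75,-0.86,0,0,0,0.03,1],[0.85,-0.97,0,0,0,0.0353,1],[0.88,-0.99,0,0,0,0.0353,1],[0.88,-0.99,0,0,0,0.0353,1]]], "grip_force": 50}}

```text
time_s: 0.93
tool_pos: [0.3645, -0.2453, 0.2225]
tool_rot: [-180.0, -0.0, 12.5]
force: [0.6, 0.5, -0.3]
grip_width: 0.087
grasp_force: 0.0
```

```bash
cat >> h.py <<'E'
def wcloud(c,o):
    v,u=np.mgrid[0:420,0:560]; P=np.stack([(u-c["cx"])/c["fx"],(v-c["cy"])/c["fy"],np.ones(u.shape)],-1)*c["depth"][...,None]
    M=np.array(c["mount"]); P=P@M[:3,:3].T+M[:3,3]
    return P@rot(o["tool_rot"]).T+np.array(o["tool_pos"])
E
python3 - <<'E'
from h import *
from cell import get_obs, eyes
o=get_obs(); print(np.round(o["tool_pos"],4),np.round(o["tool_rot"],2),o["time_s"])
c=eyes.read_camera("wrist"); P=wcloud(c,o); pickle.dump((o,c),open("w1.pkl","wb"))
o=get_obs(); print(np.round(o["tool_pos"],4),np.round(o["tool_rot"],2))
m=(P[...,2]>.034)&(P[...,2]<.05)&(abs(P[...,0]-.376)<.08)&(abs(P[...,1]+.175)<.08)&(c["depth"]>0)
v,u=np.where(m); print(m.sum(),u.min(),u.max(),v.min(),v.max())
print(cv2.minAreaRect(P[m][:,:2].astype(np.float32)),np.median(P[m][:,2]))
E
```

```text
[ 0.3645 -0.2453  0.2225] [-1.7996e+02 -2.0000e-02  1.2550e+01] 0.9333
[ 0.3662 -0.2425  0.2226] [-1.7991e+02 -8.0000e-02  1.2810e+01]
5334 181 234 112 219
((0.3761502504348755, -0.17680799961090088), (0.10471473634243011, 0.04860055819153786), 12.57944393157959) 0.042887196870101243
```

Emit:
{"api": "servo_tool", "payload": {"series": [[[0,0,0,0,0,0,1],[0,0,0,0,0,0,1]]]}}

```text
time_s: 1.15
tool_pos: [0.3624, -0.2506, 0.2224]
tool_rot: [180.0, 0.0, 12.3]
force: [-0.5, 0.4, -0.3]
grip_width: 0.0869
grasp_force: 0.0
```

Emit:
{"api": "servo_tool", "payload": {"series": [[[0.07,-0.12,0,0,0,0,1],[0.145,-0.237,0.03,0,0,0,1],[0.145,-0.237,0.15,0,0,0,1],[0.145,-0.237,0.28,0,0,0,1],[0.145,-0.237,0.4,0,0,0,1],[0.145,-0.237,0.48,0,0,0,1],[0.145,-0.237,0.56,0,0,0,1],[0.145,-0.237,0.63,0,0,0,1],[0.145,-0.237,0.68,0,0,0,1],[0.145,-0.237,0.697,0,0,0,1],[0.145,-0.237,0.697,0,0,0,1],[0.145,-0.237,0.697,0,0,0,1]]]}}

```text
time_s: 2.15
tool_pos: [0.3903, -0.1725, 0.0137]
tool_rot: [-180.0, -0.0, 12.2]
force: [0.7, -0.8, 0.0]
grip_width: 0.0871
grasp_force: 0.0
```

Emit:
{"api": "servo_tool", "payload": {"series": [[[0,0,0,0,0,0,0.5],[0,0,0,0,0,0,0.3],[0,0,0,0,0,0,0.3],[0,0,0,0,0,0,0.3],[0,0,0,0,0,0,0.3],[0,0,0,0,0,0,0.3],[0,0,0,0,0,0,0.3],[0,0,-0.03,0,0,0,0.3],[0,0,-0.06,0,0,0,0.3],[0,0,-0.1,0,0,0,0.3],[0,0,-0.1,0,0,0,0.3],[0,0,-0.1,0,0,0,0.3]]], "grip_force": 55}}

```text
time_s: 3.15
tool_pos: [0.3904, -0.1717, 0.0438]
tool_rot: [179.9, -0.0, 12.2]
force: [0.1, -0.4, -8.8]
grip_width: 0.0478
grasp_force: 55.0
```

Emit:
{"api": "servo_tool", "payload": {"series": [[[0,0,-0.04,0,0,0,0.3],[0,0,-0.1,0,0,0,0.3],[0,0,-0.18,0,0,0,0.3],[0,0,-0.27,0,0,0,0.3],[0,0,-0.36,0,0,0,0.3],[0,0,-0.45,0,0,0,0.3],[0,0,-0.54,0,0,0,0.3],[0,0,-0.61,0,0,0,0.3],[0,0,-0.66,0,0,0,0.3],[0,0,-0.687,0,0,0,0.3],[0,0,-0.687,0,0,0,0.3]]]}}

```text
time_s: 4.07
tool_pos: [0.3907, -0.1717, 0.2503]
tool_rot: [179.9, -0.1, 12.3]
force: [0.3, -0.6, -8.1]
grip_width: 0.0476
grasp_force: 55.0
```

```bash
python3 - <<'E'
from h import *
from cell import get_obs
o=get_obs(); print(o["tool_pos"],o["tool_rot"],o["force"],o["wrist_torque"],o["grip_width"])
y=[(180,0,12.25)]*4
rel([.39,-.1715,.25],[180,0,12.25],[((.405,-.125,.25),(180,0,12.25)),((.42,-.08,.25),(180,0,12.25)),((.44,0,.25),(180,0,12.25)),((.436,.1,.25),(180,0,14.1)),((.4074,.2405,.25),(180,0,14.1))])
E
```

```text
[ 0.3907129  -0.17173232  0.25034936] [ 1.79923123e+02 -6.46565964e-02  1.22647780e+01] [ 0.31218073 -0.58260647 -8.14266755] [ 0.03875934 -0.22204652 -0.03616391] 0.047646517317654465
mm 48.9 units [0.0817, -0.1409, -0.0] [0.0, 0.0, 0.0]
mm 96.3 units [0.1624, -0.2768, -0.0] [0.0, 0.0, 0.0]
mm 178.6 units [0.2842, -0.5233, -0.0] [0.0, 0.0, 0.0]
mm 275.4 units [0.3419, -0.8519, -0.0] [0.0, 0.0, -0.0103]
mm 412.4 units [0.3481, -1.3298, -0.0] [0.0, 0.0, -0.0103]
```

Emit:
{"api": "servo_tool", "payload": {"series": [[[0.03,-0.05,0,0,0,0,0.3],[0.08,-0.14,0,0,0,0,0.3],[0.125,-0.21,0,0,0,0,0.3],[0.165,-0.28,0,0,0,0,0.3],[0.21,-0.36,0,0,0,-0.003,0.3],[0.25,-0.44,0,0,0,-0.005,0.3],[0.284,-0.52,0,0,0,-0.007,0.3],[0.305,-0.61,0,0,0,-0.01,0.3],[0.325,-0.7,0,0,0,-0.0103,0.3],[0.335,-0.78,0,0,0,-0.0103,0.3],[0.341,-0.83,0,0,0,-0.0103,0.3],[0.342,-0.852,0,0,0,-0.0103,0.3]]]}}

```text
time_s: 5.07
tool_pos: [0.4347, 0.1031, 0.2478]
tool_rot: [-179.9, 0.1, 14.4]
force: [-0.5, -0.2, -8.1]
grip_width: 0.048
grasp_force: 55.0
```

```bash
python3 - <<'E'
from h import *
from cell import get_obs
o=get_obs(); print(o["tool_pos"],o["tool_rot"],o["force"],o["wrist_torque"],o["grip_width"])
Rt=rot([180,0,12.25]); p=np.array([.39,-.1715,.25])+Rt@np.array([.342,-.852,0])*.3; print(p)
rel(p,[180,0,14.1],[((.4074,.2405,.25),(180,0,14.1)),((.4074,.2405,.05),(180,0,14.1)),((.4074,.2405,.017),(180,0,14.1))])
E
```

```text
[0.4346596  0.10310468 0.24780332] [-1.79902421e+02  1.42814546e-01  1.43816179e+01] [-0.47563588 -0.19266345 -8.13991383] [ 0.08218186 -0.10611795 -0.00644991] 0.04801369960043587
[0.4360313 0.1000497 0.25     ]
mm 143.3 units [0.0215, -0.4773, -0.0] [0.0, 0.0, 0.0]
mm 246.1 units [0.0215, -0.4773, 0.6667] [0.0, 0.0, 0.0]
mm 273.6 units [0.0215, -0.4773, 0.7767] [0.0, 0.0, 0.0]
```

Emit:
{"api": "servo_tool", "payload": {"series": [[[0.005,-0.06,0,0,0,0,0.3],[0.01,-0.15,0,0,0,0,0.3],[0.015,-0.24,0,0,0,0,0.3],[0.02,-0.33,0,0,0,0,0.3],[0.02,-0.41,0,0,0,0,0.3],[0.0215,-0.455,0,0,0,0,0.3],[0.0215,-0.477,0,0,0,0,0.3],[0.0215,-0.477,0,0,0,0,0.3],[0.0215,-0.477,0,0,0,0,0.3],[0.0215,-0.477,0,0,0,0,0.3]]]}}

```text
time_s: 5.9
tool_pos: [0.4082, 0.2381, 0.249]
tool_rot: [179.9, 0.1, 13.9]
force: [-0.9, 0.2, -8.7]
grip_width: 0.0477
grasp_force: 55.0
```

```bash
python3 - <<'E'
from h import *
from cell import get_obs,eyes
d=pickle.load(open("d0.pkl","rb"))["top"]; Q=cloud(d)
for (u,v) in [(230,264),(200,306),(205,275),(262,269)]: print(np.round(Q[v,u],3), Q[v-4:v+5,u-4:u+5,2].max().round(3))
o=get_obs(); print(o["tool_pos"],o["tool_rot"],o["force"],o["wrist_torque"],o["grip_width"])
c=eyes.read_camera("wrist"); pickle.dump((o,c),open("w2.pkl","wb")); P=wcloud(c,o)
cv2.imwrite("pics/w2.png",c["frame"][:,:,::-1])
print(c["mount"])
E
```

```text
[0.4   0.181 0.003] 0.005
[0.292 0.257 0.004] 0.006
[0.372 0.246 0.002] 1.202
[0.388 0.095 0.041] 0.048
[0.40821899 0.23807976 0.24896221] [1.79929693e+02 5.61214378e-02 1.39496547e+01] [-0.88993238  0.15944444 -8.68774128] [-0.01615049 -0.15708438  0.0231389 ] 0.04771862052894581
[[ 9.14676466e-05 -9.69687738e-01 -2.44347462e-01  6.67139376e-02]
 [ 9.99999927e-01 -1.80107058e-06  3.81481827e-04 -8.17642857e-05]
 [-3.70358337e-04 -2.44347479e-01  9.69687668e-01 -1.63138525e-01]
 [ 0.00000000e+00  0.00000000e+00  0.00000000e+00  1.00000000e+00]]
```

View pics/w2.png

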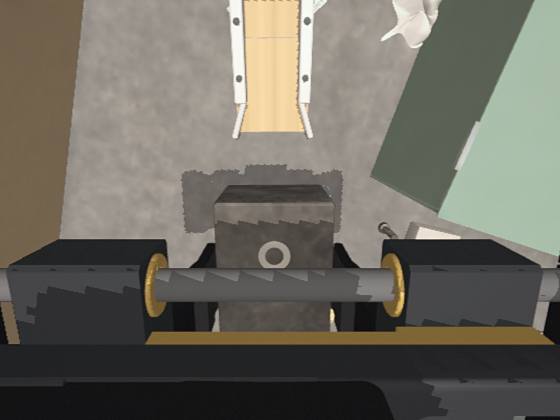

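The wrist view shows the ramp foot edge from (240,132) to (308,131), and the lip line at row 37 from 247 to 300. The block is held square and in line with the ramp, slightly right of centre.

```bash
python3 - <<'E'
from h import *
o,c=pickle.load(open("w2.pkl","rb")); M=np.array(c["mount"]); 
def wz(u,v,z):
    d=rot(o["tool_rot"])@M[:3,:3]@np.array([(u-c["cx"])/c["fx"],(v-c["cy"])/c["fy"],1]); p=rot(o["tool_rot"])@M[:3,3]+np.array(o["tool_pos"])
    return p+d*(z-p[2])/d[2]
a,b=wz(240,132,0),wz(308,131,0); l1,l2=wz(247,37,.023),wz(300,37,.023)
F=(a+b)/2;L=(l1+l2)/2; print(F,L,L-F,np.degrees(np.arctan2((L-F)[1],(L-F)[0])), np.hypot(*(L-F)[:2]), np.linalg.norm(a-b))
for z0,(u1,u2) in {.0244+.0238:(237,306)}.items():
    print([wz(237,20,.0538),wz(306,20,.0538),wz(239,78,.04),wz(306,78,.04)])
P=wcloud(c,o); T=(P-np.array(o["tool_pos"]))@rot(o["tool_rot"])
for v in (200,215): print("blk front tool", T[v,275].round(4),P[v,275].round(4))
print([ (T[205,u].round(3).tolist()) for u in (222,328)])
# rails: aluminium in wrist view
f=c["frame"].astype(int); m=(f.min(2)>150)&(f.max(2)-f.min(2)<25); m[100:]=0; m[:,:225]=0; m[:,325:]=0
for lo,hi in((225,250),(295,315)):
    k=m.copy();k[:,:lo]=0;k[:,hi:]=0; A=P[k]; A=A[A[:,2]<.08]; print(len(A),"head",np.degrees(np.arctan(np.polyfit(A[:,0],A[:,1],1)[0])),A.mean(0).round(4))
E
```

```text
[0.4657669  0.25214227 0.        ] [0.55655219 0.27523425 0.023     ] [0.09078529 0.02309198 0.023     ] 14.27101807609838 0.09367608152940002 0.07765977574888976
[array([0.55574113, 0.30973234, 0.0538    ]), array([0.57112329, 0.24794088, 0.0538    ]), array([0.50838659, 0.29864702, 0.04      ]), array([0.52447405, 0.23396043, 0.04      ])]
blk front tool [ 0.0379  0.0003 -0.027 ] [0.4451 0.247  0.2759]
blk front tool [ 0.0323  0.0003 -0.0291] [0.4397 0.2456 0.2781]
[[0.036, -0.02, -0.029], [0.037, 0.021, -0.03]]
1311 head 12.660895485388062 [0.5318 0.3066 0.0393]
1226 head 13.578517460348946 [0.5489 0.2414 0.0441]
```

Emit:
{"api": "servo_tool", "payload": {"series": [[[0,0,0.05,0,0,0,0.3],[0,0,0.13,0,0,0,0.3],[0,0,0.22,0,0,0,0.3],[0,0,0.31,0,0,0,0.3],[0,0,0.4,0,0,0,0.3],[0,0,0.49,0,0,0,0.3],[0,0,0.57,0,0,0,0.3],[0,0,0.64,0,0,0,0.3],[0,0,0.7,0,0,0,0.3],[0,0,0.73,0,0,0,0.3],[0,0,0.745,0,0,0,0.3],[0,0,0.75,0,0,0,0.3]]]}}

```text
time_s: 6.95
tool_pos: [0.408, 0.2396, 0.0242]
tool_rot: [180.0, 0.0, 14.0]
force: [0.4, 0.2, -7.9]
grip_width: 0.0478
grasp_force: 55.0
```

Emit:
{"api": "servo_tool", "payload": {"series": [[[0,0,0.01,0,0,0,0.3],[0,0,0.02,0,0,0,0.3],[0,0,0.03,0,0,0,0.3],[0,0,0.035,0,0,0,0.3],[0,0,0.035,0,0,0,0.3],[0,0,0.035,0,0,0,0.3]]]}}

```text
time_s: 7.45
tool_pos: [0.4077, 0.2403, 0.0141]
tool_rot: [180.0, -0.0, 14.1]
force: [-0.7, -1.2, -8.9]
grip_width: 0.0477
grasp_force: 55.0
```

Emit:
{"api": "servo_tool", "payload": {"series": [[[0,0,0.003,0,0,0,0.3],[0,0,0.005,0,0,0,0.3],[0,0,0.005,0,0,0,0.3],[0,0,0.005,0,0,0,0.58],[0,0,0.005,0,0,0,0.65],[0,0,0.005,0,0,0,0.72],[0,0,0.005,0,0,0,0.72],[0,0,0.005,0,0,0,0.72]]]}}

```text
time_s: 8.12
tool_pos: [0.408, 0.2405, 0.0127]
tool_rot: [-180.0, -0.0, 14.1]
force: [0.1, -0.2, 0.3]
grip_width: 0.0614
grasp_force: 0.0
```

Emit:
{"api": "servo_tool", "payload": {"series": [[[0,0,-0.03,0,0,0,0.75],[0,0,-0.1,0,0,0,0.75],[0,0,-0.2,0,0,0,0.75],[0,0,-0.3,0,0,0,0.75],[0,0,-0.4,0,0,0,0.5],[0,0,-0.48,0,0,0,0.25],[0,0,-0.5,0,0,0,0],[0,0,-0.5,0,0,0,0],[0,0,-0.5,0,0,0,0],[0,0,-0.5,0,0,0,0]]]}}

```text
time_s: 8.95
tool_pos: [0.4068, 0.2397, 0.1613]
tool_rot: [180.0, 0.1, 14.1]
force: [-0.8, -0.1, 0.2]
grip_width: 0.033
grasp_force: 0.0
```

```bash
python3 - <<'E'
from h import *
from cell import get_obs,eyes
o=get_obs(); print(o["tool_pos"],o["tool_rot"],o["force"],o["wrist_torque"],o["grip_width"])
t=eyes.read_camera("top"); c=eyes.read_camera("wrist"); pickle.dump((o,t,c),open("w3.pkl","wb")); P=wcloud(c,o)
cv2.imwrite("pics/w3.png",np.hstack([c["frame"][:,:,::-1],cv2.resize(t["frame"][140:350,150:270,::-1],(240,420))]))
E
```

```text
[0.40676604 0.23973263 0.16130877] [1.79984019e+02 1.24199425e-01 1.41112408e+01] [-0.79386367 -0.12021121  0.19569527] [0.00152858 0.03755109 0.05047685] 0.03300864923870845
```

View pics/w3.png

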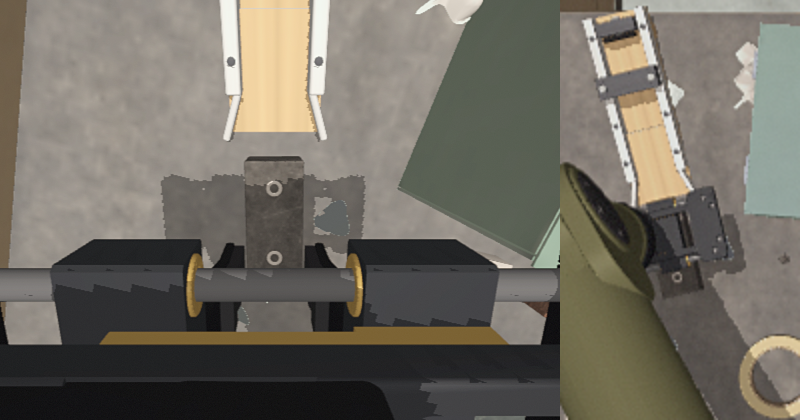

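The block lies centred on the ramp line. A pusher behind it here would be inside the minimum reach, so I'll regrip it nearer its rear and slide its front onto the start of the slope before pushing.

Emit:
{"api": "servo_tool", "payload": {"series": [[[-0.03,0,0,0,0,0,0.72],[-0.07,0,0,0,0,0,0.72],[-0.1,0,0,0,0,0,0.72],[-0.1,0,0.05,0,0,0,0.72],[-0.1,0,0.12,0,0,0,0.72],[-0.1,0,0.2,0,0,0,0.72],[-0.1,0,0.28,0,0,0,0.72],[-0.1,0,0.36,0,0,0,0.72],[-0.1,0,0.43,0,0,0,0.72],[-0.1,0,0.48,0,0,0,0.72],[-0.1,0,0.5,0,0,0,0.72],[-0.1,0,0.5,0,0,0,0.72]]]}}

```text
time_s: 10.05
tool_pos: [0.3764, 0.2327, 0.0107]
tool_rot: [-179.9, 0.3, 14.2]
force: [0.3, 0.4, 0.6]
grip_width: 0.0628
grasp_force: 0.0
```

Emit:
{"api": "servo_tool", "payload": {"series": [[[0,0,0,0,0,0,0.45],[0,0,0,0,0,0,0.3],[0,0,0,0,0,0,0.3],[0,0,0,0,0,0,0.3],[0,0,-0.02,0,0,0,0.3],[0,0,-0.04,0,0,0,0.3],[0.05,0,-0.04,0,0.006,0,0.3],[0.1,0,-0.04,0,0.012,0,0.3],[0.14,0,-0.04,0,0.018,0,0.3],[0.155,0,-0.04,0,0.0183,0,0.3],[0.155,0,-0.03,0,0.0183,0,0.3],[0.155,0,-0.03,0,0.0183,0,0.3]]], "grip_force": 50}}

```text
time_s: 11.05
tool_pos: [0.4223, 0.2438, 0.0207]
tool_rot: [180.0, -3.1, 14.1]
force: [-0.9, -0.5, -9.1]
grip_width: 0.0478
grasp_force: 50.0
```

Emit:
{"api": "servo_tool", "payload": {"series": [[[0,0,0.005,0,0,0,0.3],[0,0,0.01,0,0,0,0.3],[0,0,0.013,0,0,0,0.3],[0,0,0.016,0,0,0,0.3],[0,0,0.016,0,0,0,0.3]]]}}

```text
time_s: 11.47
tool_pos: [0.4236, 0.2442, 0.0165]
tool_rot: [180.0, -3.3, 14.1]
force: [0.1, -0.2, -8.2]
grip_width: 0.0475
grasp_force: 50.0
```

Emit:
{"api": "servo_tool", "payload": {"series": [[[0,0,0.003,0,0,0,0.3],[0,0,0.005,0,0,0,0.3],[0,0,0.007,0,0,0,0.3],[0,0,0.007,0,0,0,0.3]]]}}

```text
time_s: 11.8
tool_pos: [0.4238, 0.2444, 0.0156]
tool_rot: [179.9, -3.3, 14.1]
force: [-5.8, -3.7, 6.4]
grip_width: 0.0477
grasp_force: 50.0
```

Emit:
{"api": "servo_tool", "payload": {"series": [[[0,0,0,0,0,0,0.58],[0,0,0,0,0,0,0.65],[0,0,0,0,0,0,0.72],[0,0,0,0,0,0,0.72],[0,0,-0.05,0,0,0,0.72],[0,0,-0.13,0,0,0,0.72],[0,0,-0.22,0,0,0,0.72],[0,0,-0.3,0,0,0,0.3],[0,0,-0.35,0,-0.01,0,0],[0,0,-0.35,0,-0.0183,0,0],[0,0,-0.35,0,-0.0183,0,0],[0,0,-0.35,0,-0.0183,0,0]]]}}

```text
time_s: 12.8
tool_pos: [0.4184, 0.2432, 0.1194]
tool_rot: [-180.0, -0.0, 14.1]
force: [0.2, 0.2, 1.1]
grip_width: 0.0371
grasp_force: 0.0
```

```bash
python3 - <<'E'
from h import *
from cell import get_obs,eyes
o=get_obs(); print(o["time_s"],o["tool_pos"],o["tool_rot"],o["force"],o["grip_width"])
c=eyes.read_camera("wrist"); s=eyes.read_camera("scene")
cv2.imwrite("pics/w4.png",np.hstack([c["frame"][:300,120:440,::-1],cv2.resize(s["frame"][100:250,150:300,::-1],(300,300),interpolation=cv2.INTER_CUBIC)]))
E
```

```text
12.8 [0.41837596 0.24316905 0.11938495] [-1.79957168e+02 -2.68638885e-02  1.41129397e+01] [0.24010212 0.18084969 1.05109048] 0.0371089934602791
```

View pics/w4.png

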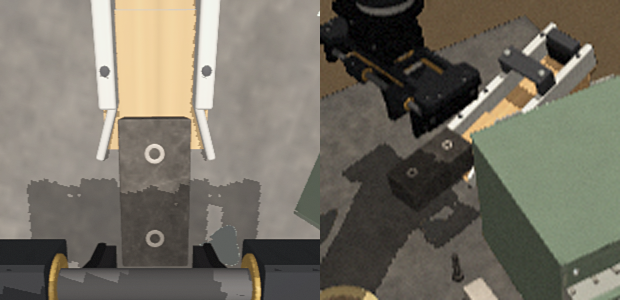

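Emit:
{"api": "servo_tool", "payload": {"series": [[[-0.05,0,0,0,0,0,0],[-0.11,0,0,0,0,0,0],[-0.155,0,0,0,0,0,0],[-0.17,0,0,0,0,0,0],[-0.17,0,0,0,0,0,0],[-0.17,0,0.06,0,0,0,0],[-0.17,0,0.14,0,0,0,0],[-0.17,0,0.22,0,0,0,0],[-0.17,0,0.29,0,0,0,0],[-0.17,0,0.335,0,0,0,0],[-0.17,0,0.345,0,0,0,0],[-0.17,0,0.345,0,0,0,0]]]}}

```text
time_s: 13.9
tool_pos: [0.3676, 0.2308, 0.015]
tool_rot: [-179.9, 0.2, 14.2]
force: [0.1, -0.0, -0.5]
grip_width: 0.0004
grasp_force: 0.0
```

```bash
cat >> h.py <<'E'
F0=np.array([.4657,.2545]); H=14.1; he=np.radians(H); E=np.array([np.cos(he),np.sin(he)]); N=np.array([-E[1],E[0]])
def dock(x,z,y=.0): return np.append(F0+E*x+N*y,z)
def undock(p): d=np.array(p[:2])-F0; return np.array([d@E,d@N,p[2]])
def slope(s,h=.014,y=0.,a=np.radians(14)): return dock(s*np.cos(a)-h*np.sin(a),s*np.sin(a)+h*np.cos(a),y)
E
python3 - <<'E'
from h import *
from cell import get_obs
o=get_obs(); print(o["time_s"],o["tool_pos"],undock(o["tool_pos"]),o["tool_rot"],o["force"],o["grip_width"])
p=dock(-.1001,.0164,.0006); p[2]=.1199-.1035
f=[(dock(x,.016),(180,-a,H)) for x,a in [(-.09,0),(-.08,1),(-.07,2),(-.06,4),(-.05,6),(-.04,8),(-.03,10),(-.02,12)]]+[(slope(-.005),(180,-14,H)),(slope(.01),(180,-14,H))]
rel(p,[180,0,H],f)
E
```

```text
13.9 [0.36758327 0.23078664 0.01496062] [-0.1009376   0.00090379  0.01496062] [-1.79911961e+02  1.63114845e-01  1.41641992e+01] [ 0.05116969 -0.00457078 -0.48986535] 0.00035622349892825057
mm 10.1 units [0.0337, 0.002, 0.0013] [0.0, 0.0, 0.0]
mm 20.1 units [0.067, 0.002, 0.0013] [0.0, 0.0056, -0.0]
mm 30.1 units [0.1003, 0.002, 0.0013] [-0.0, 0.0111, -0.0]
mm 40.1 units [0.1337, 0.002, 0.0013] [0.0, 0.0222, 0.0]
mm 50.1 units [0.167, 0.002, 0.0013] [-0.0, 0.0333, -0.0]
mm 60.1 units [0.2003, 0.002, 0.0013] [0.0, 0.0444, -0.0]
mm 70.1 units [0.2337, 0.002, 0.0013] [-0.0, 0.0556, -0.0]
mm 80.1 units [0.267, 0.002, 0.0013] [-0.0, 0.0667, 0.0]
mm 92.0 units [0.3062, 0.002, 0.0134] [-0.0, 0.0778, 0.0]
mm 106.4 units [0.3547, 0.002, 0.0013] [-0.0, 0.0778, 0.0]
```

Emit:
{"api": "servo_tool", "payload": {"series": [[[0.034,0.002,0.001,0,0,0,0],[0.067,0.002,0.001,0,0.0056,0,0],[0.1,0.002,0.001,0,0.011,0,0],[0.134,0.002,0.001,0,0.022,0,0],[0.167,0.002,0.001,0,0.033,0,0],[0.2,0.002,0.001,0,0.044,0,0],[0.234,0.002,0.001,0,0.056,0,0],[0.267,0.002,0.001,0,0.067,0,0],[0.3,0.002,0.001,0,0.0778,0,0],[0.33,0.002,0.001,0,0.0778,0,0],[0.355,0.002,0.001,0,0.0778,0,0],[0.355,0.002,0.001,0,0.0778,0,0]]]}}

```text
time_s: 14.9
tool_pos: [0.471, 0.2552, 0.0154]
tool_rot: [179.9, -13.8, 14.1]
force: [-4.8, -2.5, -2.0]
grip_width: 0.0004
grasp_force: 2.4
```

```bash
python3 - <<'E'
from h import *
from cell import get_obs,eyes
o=get_obs(); print(o["time_s"],undock(o["tool_pos"]),o["tool_rot"],o["force"],o["wrist_torque"],o["grip_width"])
c=eyes.read_camera("wrist"); s=eyes.read_camera("scene")
cv2.imwrite("pics/w5.png",np.hstack([c["frame"][:300,120:440,::-1],cv2.resize(s["frame"][100:250,150:300,::-1],(300,300),interpolation=cv2.INTER_CUBIC)]))
E
```

```text
14.9 [ 0.0053009  -0.00058348  0.01543504] [179.9061599  -13.79651201  14.0852197 ] [-4.77831246 -2.4825079  -2.01502661] [-0.42875418  1.29761017 -0.11109974] 0.0003515586962925454
```

View pics/w5.png

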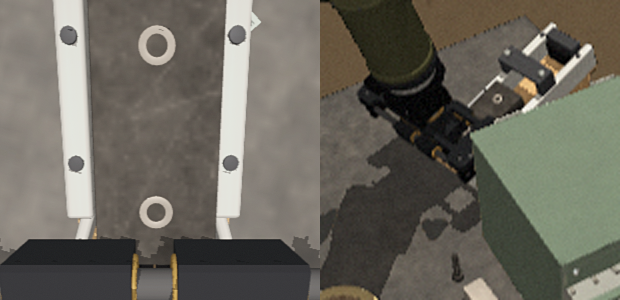

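Emit:
{"api": "servo_tool", "payload": {"series": [[[0.02,0,0,0,0,0,0],[0.045,0,0,0,0,0,0],[0.07,0,0,0,0,0,0],[0.095,0,0,0,0,0,0],[0.12,0,0,0,0,0,0],[0.145,0,0,0,0,0,0],[0.17,0,0,0,0,0,0],[0.19,0,0,0,0,0,0],[0.205,0,0,0,0,0,0],[0.215,0,0,0,0,0,0],[0.22,0,0,0,0,0,0],[0.22,0,0,0,0,0,0]]]}}

```text
time_s: 16.0
tool_pos: [0.5344, 0.2713, 0.0316]
tool_rot: [180.0, -14.0, 14.1]
force: [-3.1, -1.6, -1.5]
grip_width: 0.0001
grasp_force: 1.8
```

```bash
cat > st.py <<'E'
from h import *
from cell import get_obs,eyes
o=get_obs(); p=undock(o["tool_pos"]); a=np.radians(14); f=np.array(o["force"]); fe=f[:2]@E
print(o["time_s"],"s",(p[0]*np.cos(a)+p[2]*np.sin(a)).round(5),"h",(p[2]*np.cos(a)-p[0]*np.sin(a)).round(5),"y",p[1].round(4),"F_along",(fe*np.cos(a)+f[2]*np.sin(a)).round(2),"F_norm",(f[2]*np.cos(a)-fe*np.sin(a)).round(2),"Fy",(f[:2]@N).round(2), np.round(o["tool_rot"],2))
c=eyes.read_camera("wrist"); d=c["depth"]
# block plane: tilt and height in nest frame from wrist depth (tool axes == slope axes when pitch 14)
o=get_obs(); P=wcloud(c,o); q=P-np.append(F0,0); x=q[...,:2]@E; y=q[...,:2]@N; z=q[...,2]
s=x*np.cos(a)+z*np.sin(a); h=z*np.cos(a)-x*np.sin(a)
m=(abs(y)<.018)&(h>.025)&(h<.052)&(d>0)
S,Hh=s[m],h[m]
if m.sum()>50:
    k=np.polyfit(S,Hh,1); r=Hh-np.polyval(k,S); g=abs(r)<.003; k=np.polyfit(S[g],Hh[g],1)
    print(g.sum(),"block top s",S[g].min().round(4),S[g].max().round(4),"slope",k[0].round(4),"h at rear..front",np.polyval(k,[S[g].min(),S[g].max()]).round(4))
E
python3 st.py
```

```text
16.0 s 0.07622 h 0.01353 y -0.0004 F_along -3.68 F_norm -0.66 Fy -0.76 [179.99 -13.99  14.09]
12020 block top s 0.0856 0.1847 slope -0.0763 h at rear..front [0.0437 0.0361]
```

Emit:
{"api": "servo_tool", "payload": {"series": [[[0.007,0,0,0,0,0,0],[0.014,0,0,0,0,0,0],[0.02,0,0,0,0,0,0],[0.026,0,0,0,0,0,0],[0.03,0,0,0,0,0,0],[0.033,0,0,0,0,0,0],[0.035,0,0,0,0,0,0]]]}}

```text
time_s: 16.63
tool_pos: [0.5437, 0.2739, 0.0341]
tool_rot: [180.0, -13.9, 14.1]
force: [-7.3, -2.9, -1.0]
grip_width: 0.0003
grasp_force: 3.7
```

```bash
python3 st.py
```

```text
16.6333 s 0.08621 h 0.0136 y -0.0002 F_along -7.8 F_norm 0.92 Fy -0.98 [179.98 -13.94  14.11]
11286 block top s 0.0957 0.1967 slope 0.0079 h at rear..front [0.0349 0.0357]
```

Emit:
{"api": "servo_tool", "payload": {"series": [[[-0.007,0,0,0,0,0,0],[-0.014,0,0,0,0,0,0],[-0.02,0,0,0,0,0,0],[-0.02,0,0,0,0,0,0],[-0.02,0,0,0,0,0,0],[-0.02,0,0,0,0,0,0]]]}}

```text
time_s: 17.18
tool_pos: [0.5392, 0.2727, 0.0333]
tool_rot: [-180.0, -14.1, 14.1]
force: [0.4, -1.0, -0.1]
grip_width: 0.0007
grasp_force: 0.0
```

```bash
python3 st.py
```

```text
17.1833 s 0.08152 h 0.01397 y -0.0002 F_along 0.16 F_norm -0.18 Fy -1.04 [-180.    -14.09   14.1 ]
9083 block top s 0.0908 0.1858 slope 0.0096 h at rear..front [0.0347 0.0356]
```

Emit:
{"api": "servo_tool", "payload": {"series": [[[0.007,0,0,0,0,0,0],[0.014,0,0,0,0,0,0],[0.018,0,0,0,0,0,0],[0.02,0,0,0,0,0,0],[0.022,0,0,0,0,0,0],[0.024,0,0,0,0,0,0],[0.026,0,0,0,0,0,0],[0.028,0,0,0,0,0,0]]]}}

```text
time_s: 17.9
tool_pos: [0.5438, 0.2739, 0.0335]
tool_rot: [179.9, -13.7, 14.1]
force: [-8.1, -2.6, 3.1]
grip_width: 0.0009
grasp_force: 4.0
```

```bash
python3 st.py
```

```text
17.9 s 0.08617 h 0.01305 y -0.0002 F_along -7.52 F_norm 5.12 Fy -0.55 [179.92 -13.71  14.13]
10123 block top s 0.0955 0.1963 slope 0.0103 h at rear..front [0.0348 0.0358]
```

Emit:
{"api": "servo_tool", "payload": {"series": [[[0.001,0,-0.001,0,0,0,0],[0.002,0,-0.002,0,0,0,0],[0.003,0,-0.003,0,0,0,0],[0.004,0,-0.003,0,0,0,0],[0.005,0,-0.003,0,0,0,0],[0.006,0,-0.003,0,0,0,0]]]}}

```text
time_s: 18.45
tool_pos: [0.5469, 0.2744, 0.0351]
tool_rot: [180.0, -13.9, 14.1]
force: [-4.0, -1.1, -5.8]
grip_width: 0.0004
grasp_force: 2.4
```

```bash
python3 st.py
```

```text
18.45 s 0.08958 h 0.01384 y -0.0005 F_along -5.44 F_norm -4.57 Fy -0.05 [179.97 -13.87  14.11]
14857 block top s 0.0993 0.2011 slope -0.0057 h at rear..front [0.0359 0.0354]
```

Emit:
{"api": "servo_tool", "payload": {"series": [[[-0.007,0,0.001,0,0,0,0],[-0.013,0,0.001,0,0,0,0],[-0.013,0,0.001,0,0,0,0],[-0.013,0,0.001,0,0,0,0]]]}}

```text
time_s: 18.83
tool_pos: [0.5458, 0.2747, 0.0362]
tool_rot: [-180.0, -14.2, 14.1]
force: [0.1, 0.7, -0.8]
grip_width: 0.0005
grasp_force: 0.0
```

```bash
python3 st.py
```

```text
18.8333 s 0.08895 h 0.01513 y 0.0001 F_along 0.09 F_norm -0.89 Fy 0.69 [-179.97  -14.21   14.11]
8838 block top s 0.0981 0.1996 slope 0.0097 h at rear..front [0.0348 0.0358]
```

Emit:
{"api": "servo_tool", "payload": {"series": [[[0.004,0,0,0,0,0,0],[0.008,0,0,0,0,0,0],[0.011,0,0,0,0,0,0],[0.013,0,0,0,0,0,0],[0.015,0,0,0,0,0,0],[0.017,0,0,0,0,0,0],[0.019,0,0,0,0,0,0],[0.021,0,0,0,0,0,0],[0.022,0,0,0,0,0,0]]]}}

```text
time_s: 19.63
tool_pos: [0.5471, 0.2748, 0.0348]
tool_rot: [179.9, -13.6, 14.1]
force: [-9.6, -3.5, 4.5]
grip_width: 0.0004
grasp_force: 4.7
```

```bash
python3 st.py
```

```text
19.6333 s 0.08984 h 0.01347 y -0.0002 F_along -8.8 F_norm 6.78 Fy -1.09 [179.9  -13.63  14.14]
13170 block top s 0.0996 0.2005 slope 0.0036 h at rear..front [0.035  0.0354]
```

Emit:
{"api": "servo_tool", "payload": {"series": [[[0,0,-0.001,0,0,0,0],[0.001,0,-0.0015,0,0,0,0],[0.002,0,-0.002,0,0,0,0],[0.003,0,-0.002,0,0,0,0]]]}}

```text
time_s: 20.02
tool_pos: [0.5481, 0.2748, 0.0351]
tool_rot: [179.9, -13.7, 14.1]
force: [-6.5, -1.6, -1.7]
grip_width: 0.0001
grasp_force: 3.4
```

```bash
python3 st.py
```

```text
20.0167 s 0.09086 h 0.01353 y -0.0004 F_along -6.91 F_norm -0.03 Fy 0.03 [179.93 -13.65  14.14]
13247 block top s 0.0998 0.2015 slope 0.0027 h at rear..front [0.035  0.0353]
```

Emit:
{"api": "servo_tool", "payload": {"series": [[[0.001,0,0,0,0,0,0],[0.002,0,0,0,0,0,0],[0.003,0,0,0,0,0,0],[0.004,0,0,0,0,0,0]]]}}

```text
time_s: 20.4
tool_pos: [0.5482, 0.2749, 0.0351]
tool_rot: [179.9, -13.5, 14.2]
force: [-10.9, -3.2, 2.2]
grip_width: 0.0007
grasp_force: 5.0
```

Emit:
{"api": "servo_tool", "payload": {"series": [[[0.001,0,0,0,0,0,0],[0.002,0,0,0,0,0,0],[0.003,0,0,0,0,0,0],[0.004,0,0,0,0,0,0]]]}}

```text
time_s: 20.73
tool_pos: [0.5502, 0.2754, 0.0356]
tool_rot: [179.9, -13.6, 14.1]
force: [-7.7, -2.2, -0.8]
grip_width: 0.0007
grasp_force: 3.6
```

```bash
python3 st.py
```

```text
20.7333 s 0.09305 h 0.01353 y -0.0003 F_along -7.95 F_norm 1.13 Fy -0.29 [179.92 -13.63  14.14]
14116 block top s 0.1027 0.2039 slope 0.0007 h at rear..front [0.0351 0.0352]
```

Emit:
{"api": "servo_tool", "payload": {"series": [[[0.001,0,0,0,0,0,0],[0.002,0,0,0,0,0,0],[0.003,0,0,0,0,0,0],[0.004,0,-0.001,0,0,0,0]]]}}

```text
time_s: 21.12
tool_pos: [0.551, 0.2756, 0.036]
tool_rot: [179.9, -13.6, 14.2]
force: [-4.3, -0.4, -4.4]
grip_width: 0.0002
grasp_force: 2.7
```

Emit:
{"api": "servo_tool", "payload": {"series": [[[0.001,0,0,0,0,0,0],[0.002,0,0,0,0,0,0],[0.003,0,0,0,0,0,0],[0.004,0,0,0,0,0,0]]]}}

```text
time_s: 21.45
tool_pos: [0.5549, 0.2765, 0.0379]
tool_rot: [180.0, -13.9, 14.1]
force: [-3.1, -0.4, -4.5]
grip_width: 0.0007
grasp_force: 2.4
```

```bash
python3 st.py
```

```text
21.45 s 0.09827 h 0.01452 y -0.0004 F_along -4.06 F_norm -3.58 Fy 0.35 [179.98 -13.9   14.11]
15335 block top s 0.1079 0.2099 slope -0.0099 h at rear..front [0.0363 0.0353]
```

Emit:
{"api": "servo_tool", "payload": {"series": [[[0.001,0,0.001,0,0,0,0],[0.002,0,0.001,0,0,0,0],[0.003,0,0.001,0,0,0,0],[0.004,0,0.001,0,0,0,0]]]}}

```text
time_s: 21.83
tool_pos: [0.5559, 0.2767, 0.0381]
tool_rot: [180.0, -13.9, 14.1]
force: [-5.6, -2.0, -4.8]
grip_width: 0.0006
grasp_force: 3.5
```

```bash
python3 st.py
```

```text
21.8333 s 0.09937 h 0.01444 y -0.0004 F_along -6.94 F_norm -3.27 Fy -0.53 [179.96 -13.89  14.11]
14040 block top s 0.1085 0.2106 slope -0.0136 h at rear..front [0.0364 0.035 ]
```

Emit:
{"api": "servo_tool", "payload": {"series": [[[-0.006,0,0,0,0,0,0],[-0.012,0,0,0,0,0,0],[-0.012,0,0.002,0,0,0,0],[-0.012,0,0.004,0,0,0,0],[-0.012,0,0.004,0,0,0,0]]]}}

```text
time_s: 22.3
tool_pos: [0.5553, 0.2771, 0.0379]
tool_rot: [-180.0, -14.2, 14.1]
force: [-0.1, 0.3, -1.2]
grip_width: 0.0006
grasp_force: 0.0
```

```bash
python3 st.py
```

```text
22.3 s 0.09883 h 0.01438 y 0.0001 F_along -0.3 F_norm -1.2 Fy 0.31 [-179.96  -14.2    14.11]
11256 block top s 0.108 0.2099 slope -0.0092 h at rear..front [0.0358 0.0349]
```

Emit:
{"api": "servo_tool", "payload": {"series": [[[0.004,0,0,0,0,0,0],[0.008,0,0,0,0,0,0],[0.01,0,0,0,0,0,0],[0.012,0,0,0,0,0,0],[0.014,0,0,0,0,0,0],[0.016,0,0,0,0,0,0],[0.017,0,0,0,0,0,0]]]}}

```text
time_s: 22.93
tool_pos: [0.5559, 0.2771, 0.0366]
tool_rot: [179.9, -13.7, 14.1]
force: [-8.7, -2.8, 3.9]
grip_width: 0.0007
grasp_force: 4.0
```

```bash
python3 st.py
```

```text
22.9333 s 0.09904 h 0.01303 y -0.0001 F_along -7.95 F_norm 6.0 Fy -0.62 [179.92 -13.7   14.14]
13705 block top s 0.1081 0.2098 slope -0.0048 h at rear..front [0.0355 0.035 ]
```

Emit:
{"api": "servo_tool", "payload": {"series": [[[0.001,0,0,0,0,0,0],[0.002,0,0,0,0,0,0],[0.003,0,0,0,0,0,0],[0.004,0,0,0,0,0,0]]]}}

```text
time_s: 23.32
tool_pos: [0.5559, 0.2771, 0.0365]
tool_rot: [179.9, -13.6, 14.2]
force: [-12.1, -3.3, 6.3]
grip_width: 0.0002
grasp_force: 5.4
```

Emit:
{"api": "servo_tool", "payload": {"series": [[[0.001,0,0,0,0,0,0],[0.002,0,0,0,0,0,0],[0.003,0,0,0,0,0,0],[0.003,0,0,0,0,0,0]]]}}

```text
time_s: 23.65
tool_pos: [0.5559, 0.2771, 0.0363]
tool_rot: [179.9, -13.5, 14.2]
force: [-14.0, -4.5, 5.4]
grip_width: 0.0004
grasp_force: 6.0
```

```bash
python3 st.py
```

```text
23.65 s 0.09906 h 0.01275 y -0.0001 F_along -12.93 F_norm 8.79 Fy -0.95 [179.86 -13.5   14.16]
14186 block top s 0.1085 0.2097 slope -0.0043 h at rear..front [0.0354 0.035 ]
```

Emit:
{"api": "servo_tool", "payload": {"series": [[[0,0,-0.001,0,0,0,0],[0,0,-0.002,0,0,0,0],[0,0,-0.002,0,0,0,0],[0,0,-0.002,0,0,0,0]]]}}

```text
time_s: 24.03
tool_pos: [0.5562, 0.2771, 0.0364]
tool_rot: [179.9, -13.5, 14.2]
force: [-8.9, -3.1, 0.3]
grip_width: 0.0002
grasp_force: 4.6
```

```bash
python3 st.py
```

```text
24.0333 s 0.09931 h 0.0128 y -0.0001 F_along -9.04 F_norm 2.52 Fy -0.83 [179.91 -13.54  14.15]
14004 block top s 0.1089 0.21 slope -0.005 h at rear..front [0.0355 0.035 ]
```

Emit:
{"api": "servo_tool", "payload": {"series": [[[0.001,0,0,0,0,0,0],[0.002,0,0,0,0,0,0],[0.003,0,0,0,0,0,0],[0.004,0,0,0,0,0,0]]]}}

```text
time_s: 24.42
tool_pos: [0.5562, 0.2771, 0.0364]
tool_rot: [179.9, -13.4, 14.2]
force: [-13.3, -3.5, 3.5]
grip_width: 0.0004
grasp_force: 6.5
```

Emit:
{"api": "servo_tool", "payload": {"series": [[[0.001,0,0,0,0,0,0],[0.002,0,-0.001,0,0,0,0],[0.003,0,-0.001,0,0,0,0],[0.003,0,-0.001,0,0,0,0]]]}}

```text
time_s: 24.75
tool_pos: [0.5561, 0.2772, 0.0365]
tool_rot: [179.8, -13.3, 14.2]
force: [-14.6, -4.1, 2.7]
grip_width: 0.0004
grasp_force: 6.8
```

```bash
python3 st.py
```

```text
24.75 s 0.0993 h 0.01284 y -0.0001 F_along -14.1 F_norm 6.25 Fy -0.4 [179.85 -13.32  14.18]
13599 block top s 0.109 0.2099 slope -0.0061 h at rear..front [0.0356 0.0349]
```

Emit:
{"api": "servo_tool", "payload": {"series": [[[0.001,0,-0.001,0,0,0,0],[0.002,0,-0.002,0,0,0,0],[0.003,0,-0.002,0,0,0,0],[0.004,0,-0.002,0,0,0,0],[0.004,0,-0.002,0,0,0,0]]]}}

```text
time_s: 25.22
tool_pos: [0.5562, 0.277, 0.0365]
tool_rot: [179.8, -13.2, 14.2]
force: [-14.7, -3.2, 1.2]
grip_width: 0.0002
grasp_force: 7.4
```

```bash
python3 st.py
```

```text
25.2167 s 0.09927 h 0.01285 y -0.0002 F_along -14.3 F_norm 4.83 Fy 0.52 [179.83 -13.2   14.18]
14039 block top s 0.1092 0.2099 slope -0.0053 h at rear..front [0.0355 0.035 ]
```

Emit:
{"api": "servo_tool", "payload": {"series": [[[0.001,0,-0.001,0,0,0,0],[0.002,0,-0.001,0,0,0,0],[0.003,0,-0.002,0,0,0,0],[0.004,0,-0.002,0,0,0,0],[0.004,0,-0.002,0,0,0,0]]]}}

```text
time_s: 25.68
tool_pos: [0.5562, 0.2769, 0.0366]
tool_rot: [179.8, -13.1, 14.2]
force: [-14.7, -3.1, -1.0]
grip_width: 0.0003
grasp_force: 8.0
```

```bash
python3 st.py
```

```text
25.6833 s 0.09932 h 0.01293 y -0.0004 F_along -14.78 F_norm 2.68 Fy 0.61 [179.81 -13.09  14.18]
13981 block top s 0.1089 0.2099 slope -0.005 h at rear..front [0.0355 0.0349]
```

Emit:
{"api": "servo_tool", "payload": {"series": [[[0.001,0,0,0,0,0,0],[0.002,0,0,0,0,0,0],[0.003,0,0,0,0,0,0],[0.003,0,0,0,0,0,0],[0.003,0,0,0,0,0,0],[0.003,0,0,0,0,0,0]]]}}

```text
time_s: 26.23
tool_pos: [0.5562, 0.2769, 0.0365]
tool_rot: [179.8, -13.0, 14.2]
force: [-18.5, -5.0, 0.1]
grip_width: 0.0004
grasp_force: 9.1
```

```bash
python3 st.py
```

```text
26.2333 s 0.09928 h 0.01289 y -0.0004 F_along -18.53 F_norm 4.71 Fy -0.32 [179.78 -12.99  14.19]
13778 block top s 0.1089 0.2099 slope -0.0052 h at rear..front [0.0355 0.035 ]
```

Emit:
{"api": "servo_tool", "payload": {"series": [[[0,0,0,0,0,0,0],[0,0,0,0,0,0,0],[-0.007,0,0,0,0,0,0],[-0.014,0,0,0,0,0,0],[-0.021,0,0,0,0,0,0],[-0.03,0,0,0,0,0,0],[-0.05,0,0,0,0,0,0],[-0.08,0,0,0,0,0,0],[-0.11,0,0,0,0,0,0],[-0.11,0,0,0,0,0,0]]]}}

```text
time_s: 27.12
tool_pos: [0.5324, 0.2711, 0.0335]
tool_rot: [179.9, -14.0, 14.2]
force: [-0.5, -0.6, -0.1]
grip_width: 0.0004
grasp_force: 0.0
```

```bash
python3 st.py; python3 - <<'E'
from h import *
from cell import get_obs,eyes
o=get_obs(); c=eyes.read_camera("wrist"); t=eyes.read_camera("top"); pickle.dump((o,c,t),open("w6.pkl","wb"))
cv2.imwrite("pics/w6.png",np.hstack([c["frame"][:300,120:440,::-1],cv2.resize(t["frame"][140:250,150:230,::-1],(320,440),interpolation=cv2.INTER_CUBIC)[:300]]))
E
```

```text
27.1167 s 0.07483 h 0.01589 y -0.0001 F_along -0.62 F_norm 0.07 Fy -0.43 [179.93 -13.98  14.18]
7857 block top s 0.0804 0.1863 slope 0.0187 h at rear..front [0.0343 0.0362]
```

View pics/w6.png

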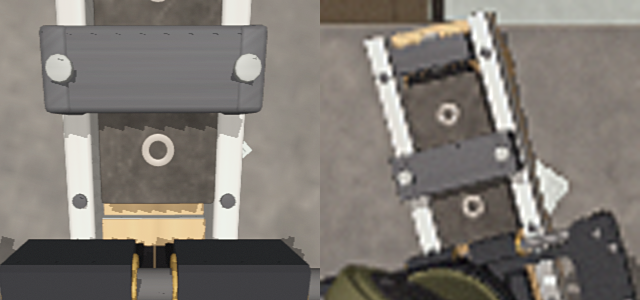

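Emit:
{"api": "servo_tool", "payload": {"series": [[[-0.05,0,0,0,0,0,0],[-0.12,0,-0.05,0,0,0,0],[-0.2,0,-0.15,0,0,0,0],[-0.25,0,-0.27,0,0,0,0],[-0.25,0,-0.4,0,-0.02,0,0],[-0.25,0,-0.5,0,-0.04,0,0],[-0.25,0,-0.55,0,-0.06,0,0],[-0.25,0,-0.6,0,-0.0778,0,0],[-0.25,0,-0.6,0,-0.0778,0,0],[-0.25,0,-0.6,0,-0.0778,0,0]]]}}

```text
time_s: 28.1
tool_pos: [0.4221, 0.2439, 0.1906]
tool_rot: [-179.9, -0.1, 14.1]
force: [-1.0, -0.5, -0.5]
grip_width: 0.0005
grasp_force: 0.0
```

```bash
python3 - <<'E'
from h import *
from cell import get_obs,eyes
o=get_obs(); print(o["time_s"],o["tool_pos"],o["tool_rot"],o["force"])
a=np.radians(14)
for n in ("top","wrist"):
    c=eyes.read_camera(n); o=get_obs(); P=cloud(c) if n=="top" else wcloud(c,o)
    q=P-np.append(F0,0); x=q[...,:2]@E; y=q[...,:2]@N; z=q[...,2]
    s=x*np.cos(a)+z*np.sin(a); h=z*np.cos(a)-x*np.sin(a)
    for lo in np.arange(.06,.24,.006):
        m=(abs(y)<.018)&(s>=lo)&(s<lo+.006)&(h>-.03)&(h<.09)&(c["depth"]>0)
        if m.sum()>3: print(n,round(lo+.003,3),m.sum(),(np.percentile(h[m],[10,50,90])*1000).round(1))
E
```

```text
28.1 [0.42214176 0.24390238 0.19055511] [-1.79860457e+02 -1.08116160e-01  1.41298095e+01] [-0.99617821 -0.51001702 -0.54473997]
top 0.063 32 [-4.  -0.4  2.6]
top 0.069 30 [-1.8 -0.4  3.1]
top 0.075 30 [-2.2  0.7  2.7]
top 0.081 31 [-2.3  0.2  3.3]
top 0.087 32 [-2.4  0.7  3.3]
top 0.093 31 [-2.   0.5  3.2]
top 0.099 34 [-9.7 -7.2 -4.9]
top 0.105 33 [-10.6  -7.9  -4.8]
top 0.111 17 [32.2 34.4 37.1]
top 0.117 33 [31.3 34.2 36.3]
top 0.123 34 [32.2 33.9 36.8]
top 0.129 32 [29.7 34.3 36.6]
top 0.135 35 [31.2 33.9 37.1]
top 0.141 33 [30.9 34.8 37.6]
top 0.147 33 [32.1 36.3 52.2]
top 0.153 33 [48.8 51.5 53.5]
top 0.159 34 [49.4 51.6 53.5]
top 0.165 38 [49.  51.6 54.2]
top 0.171 31 [48.2 51.9 54.2]
top 0.177 39 [32.3 35.4 52.8]
top 0.183 33 [31.5 34.  37.9]
top 0.189 33 [31.8 33.6 36. ]
top 0.195 34 [31.9 34.7 37.5]
top 0.201 34 [31.4 34.  36.7]
top 0.207 35 [32.2 34.7 36.7]
top 0.213 34 [32.2 34.  36.7]
top 0.219 34 [23.2 25.7 31.2]
top 0.225 34 [-3.7 31.1 35.2]
top 0.231 38 [31.6 34.3 35.9]
top 0.237 33 [29.4 33.1 35.2]
wrist 0.063 279 [-0.4  0.6  1.6]
wrist 0.069 305 [-0.3  0.6  1.6]
wrist 0.075 293 [-0.3  0.6  1.6]
wrist 0.081 292 [-0.4  0.6  1.4]
wrist 0.087 333 [-0.3  0.7  1.6]
wrist 0.093 333 [-7.4  0.2  1.5]
wrist 0.099 333 [-8.4 -7.4 -6.3]
wrist 0.105 335 [-8.5 -7.4 -6.3]
wrist 0.111 446 [-7.3 34.  35.4]
wrist 0.117 449 [33.5 34.6 35.6]
wrist 0.123 97 [33.5 34.6 35.8]
```

The block lies flat, with its top 34 mm above the ramp plane along its whole length. Its rear is about 14 mm past the lip, its front is at the pad, and the robot is clear.

```bash
python3 -c "
from cell import env
print(env.sign_off())"
```

```text
the job is handed in; nothing more can be done
None
```

The job is handed in: the block went up the slope, dropped behind the lip, was pressed on the pad (about 9 N by estimate) and released flat about 14 mm past the lip, with no verdict returned yet.

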